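# Load and close the bench parts cleaner

### The job

Load the steel coach bolt into the empty pot of the bench parts cleaner, put the lid on so that it sits level and fully home, then swing the hold-down clamp fully down until its rubber pad rests on the lid's knob. Do it in that order, leave the other things on the bench where they are, and let go of everything.

Things in the scene. Friction and masses are not known exactly. Their poses are not given: they have to be found in the camera images.
- cleaner: Fixed bench parts cleaner: blue base, top 20 mm high, with a round open steel pot, outside diameter 120, inside 112 mm, inner floor 25 and rim 70 mm above the bench. Origin on the bench under the pot's axis; x runs from the pot to the clamp's grey post (36 mm wide, 138 high, centred at x = 105 mm), z up; base from x = -75 to 130, y = -72 to 72 mm
- pot_rim (a point): centre of the pot's open mouth, at rim height (70 mm above the bench); axes as the cleaner's
- hold_down (a joint): angle of the hold-down clamp's arm. 0: level over the pot, pad touching a seated lid's knob; grows as the arm rises; pi/2 upright; starts at 1.65 to 1.9, leaning away from the pot; stops at 2.0 and -0.03. Friction (0.2 N m, 1.5 to 3 N at the red bar) keeps it where it is left. Steel arm 16 mm wide, 12 thick; the rubber pad reaches 18 mm under its centreline, 105 mm from the hinge
- clamp_hinge (a point): point on the clamp's hinge axis (level, along the cleaner's y), 128 mm above the bench, 105 mm from the pot's axis along the cleaner's x
- clamp_bar (a point): middle of the red cross-bar at the free end of the clamp arm, 145 mm from the hinge; the bar is 16 mm thick, 80 mm long, parallel to the hinge axis. To close, push it over towards the pot and down; when shut it is 128 mm above the bench, 40 mm past the pot's axis
- lid: Loose round pale steel lid, 0.22 kg, right way up beside the cleaner. Origin: centre of its underside, z up. Black spigot 107 mm across (101 at its bevelled foot), 8 mm deep; plate 132 mm across, from 8 to 14 mm; black knob, an upright cylinder 34 mm thick, from 14 to 48 mm. Seated, the plate lies on the rim and the origin is 8 mm below the rim; any yaw will do
- coach_bolt: Steel coach bolt with a nut, 22x79x19 mm, lying on the bench. Origin on its underside at its middle; its length is along its own y. 12 mm shank; head (22 mm) at the +y end, nut (22 mm) 13 mm to -y of the origin. Grip it across its middle; fits lying on the pot's floor
- screwdriver_red: red-handled screwdriver, 31x226x30 mm, lying; bystander, leave alone. Origin under its middle
- tape_measure: green tape measure, 40x84x65 mm; bystander, leave alone. Origin under its middle
- electrical_tape: roll of black tape, 58 mm across, 19 mm high; bystander, leave alone. Origin under its middle
- padlock: brass padlock lying flat, 64x42x18 mm; bystander, leave alone. Origin under its middle
Mind the look-alikes: they are no part of the job. Of the things that look like the lid, the smallest one is meant.

How it is judged:
By the outcome, as a careful person would: the job done as asked, in the order asked, and still so for the second after the job is handed in, with the robot touching nothing.
It also fails if it takes over 72 s, if anything falls off the work surface, if the arm or the gripper's body presses on something with over 40 N, if the wrist force passes 120 N, or if a joint passes its speed limit or range.

### The arm

A 7-joint arm with a two-finger parallel gripper is mounted at the origin on a cart in front of the work surface, level with it; the furniture and walls round the work are solid. World frame = base frame: x ahead of the robot, y to its left, z up, the work surface at z = 0. Lengths are in m, angles in rad, forces in N, time in s.
With the tool pointing down it reaches from about 0.425 to 0.95 m from the base axis. Payload 4.7 kg.
Tool frame: the origin (TCP) lies at the very end of the fingers, on their centre line; the grasp point (between the pads) lies 19 mm behind it; z points along the fingers, y is the line along which they close (so a half turn about z gives the same grasp; the last joint's range is limited). The gripper opens to 87 mm and grips with 3 to 60 N. Pads are 19 mm wide; open, the fingers measure 117 mm over their backs; the gripper's body (75 mm by 190 mm) begins 51 mm behind the grasp point.
Start: joints at [1.14, 0.469, -0.049, 1.532, 0.024, 1.141, -0.082], TCP at [0.264, -0.621, 0.223] pointing down, gripper open.
Joint ranges: [-2.59, 2.59], [-0.33, 1.99], [-1.39, 1.29], [0.1, 2.45], [-1.04, 4.18], [0.21, 1.99], [-2.66, 2.66]. Speed limits (rad/s): [2.57, 2.57, 3.14, 3.14, 3.14, 3.14, 3.14].

### API

Orientations are given as a rotation vector (axis times angle).
In Python, from plant import bot gives the robot as it stands.
- The arm moves only by the tool play_rows, never from a script. Its argument "deltas" is a list of rows, each an object with "offset": the shift along the world's x, y, z normalised to -1 to 1, where 1 is 0.12 m, a list of three; "dr": the turn, a rotation vector about the world's x, y, z normalised to -1 to 1, where 1 is 45 degrees, a list of three; "hand": the opening, from 0 (shut) to 1 (fully open). A call has 1 to 20 rows; each row is the pose to reach, as a shift and turn from the pose commanded when the call began; what a row does not reach only later rows make up. A row lasts 1/10 s, in which the tool goes at most 50 mm and 8.59 degrees, less where a joint would pass 70% of its speed; a pose out of reach is approached as far as the arm can. A call with a number of a shift or a turn outside -1 to 1 is refused whole. A call with a gripper value outside its range is refused whole. The fingers move at their own pace and stop on an object; "force" is the grip in N (left out, the last holds). Time passes only in rows, so rows that repeat a pose let the fingers close. It gives the time, the measured TCP pose, the force, the opening and the grip force at its end, in the units of the state.
- bot.sense(): the state, without advancing time (a new reading comes with each control period).
- bot.camera(name): name is "scene" or "top" or "wrist"; returns a dict with "frame" (384x512x3 uint8, red, green, blue), "fx", "fy", "cx", "cy" (pixels), "k1" (the pictures are not rectified: a ray, as slopes to the right and down, at radius r is drawn at 1 + k1 r^2 times it, then the intrinsics apply), "rvec" (rotation vector, rad) and "tvec" (3), from world to camera coordinates, as OpenCV has them; the wrist camera has in their place "T_tool_cam" (4x4, takes a point from camera to tool coordinates, whose origin is the TCP and whose axes are the flange's). Camera axes: x right, y down, z forward; pixel columns grow to the right and rows downward; lengths in m; the calibration is good to about 2 mm. A picture is of the moment at which its call begins: read the wrist's pose just before it. There is no depth.
- bot.job_done(): hands the job in; it is judged then, once.
The state is a dict: "time": time; "qpos": joint angles; "joint_vel": joint speeds; "joint_efforts": joint torques, N m; "ee_pos": TCP position; "tcp_rot": TCP orientation; "wrist_force": force on the tool from outside, world axes, zero at the start; "ft_torque": the same for the moment, N m; "finger_gap": finger opening in m; "finger_force": force on a finger pad.
Only numpy, scipy, OpenCV 4.12 (cv2) and the standard library are available. Lean on these libraries where they do the work, as an engineer would, in place of code of your own. Each camera call takes 0.05 s, during which the arm holds its last target. There are 200 camera calls.

## Working session

There is one attempt and no reset: what is moved stays moved. The work goes in short steps, Python scripts to look and compute and a tool call to move; the robot and the scene stay as the last step left them, time stands still between calls to the robot, and variables do not carry over. Pictures are saved under pics/ and viewed, at most 12 in all, crops included, and the job is handed in when it is done.

Besides the shell and the picture viewer there is one more tool, called after ">>>" by a JSON object that holds its "fn" and its "kwargs", one argument or row to a line. play_rows: Moves the arm, as the interface text tells. Scaled input: -1 to 1 covers 0.12 m each way for a shift and 45 degrees each way for a turn. Its arguments: {"type":"object","properties":{"deltas":{"type":"array"},"force":{"type":"number"}},"required":["deltas"]}

```bash
mkdir -p pics
cat > h.py <<'E'
import numpy as np, cv2
from plant import bot
from scipy.spatial.transform import Rotation as R
def cam(name):
    s=bot.sense(); c=bot.camera(name); f=np.array(c["frame"])
    K=dict(fx=c["fx"],fy=c["fy"],cx=c["cx"],cy=c["cy"],k1=c["k1"])
    if name=="wrist":
        T=np.array(c["T_tool_cam"]); W=np.eye(4); W[:3,:3]=R.from_rotvec(s["tcp_rot"]).as_matrix(); W[:3,3]=s["ee_pos"]; M=W@T
    else:
        M=np.eye(4); r=R.from_rotvec(np.ravel(c["rvec"])).as_matrix(); M[:3,:3]=r.T; M[:3,3]=-r.T@np.ravel(c["tvec"])
    return f,K,M
def ray(K,M,u,v):
    Km=np.array([[K["fx"],0,K["cx"]],[0,K["fy"],K["cy"]],[0,0,1]],float)
    p=cv2.undistortPoints(np.array([[[u,v]]],float),Km,np.array([K["k1"],0,0,0.]))[0,0]
    return M[:3,3],M[:3,:3]@np.array([p[0],p[1],1])
def hit(K,M,u,v,z):
    o,d=ray(K,M,u,v); return o+d*(z-o[2])/d[2]
def proj(K,M,P):
    q=M[:3,:3].T@(np.array(P)-M[:3,3]); a=q[:2]/q[2]; a=a*(1+K["k1"]*(a@a)); return np.array([K["fx"]*a[0]+K["cx"],K["fy"]*a[1]+K["cy"]])
def save(n,f): cv2.imwrite("pics/"+n,f[:,:,::-1])
E
python3 - <<'E'
from h import *
import pickle
d={}
for n in("top","scene"):
    d[n]=cam(n); f=d[n][0]; save(n+"0.png",cv2.resize(f,(800,600),interpolation=cv2.INTER_CUBIC)); print(n,d[n][1],d[n][2].round(3))
pickle.dump(d,open("d.pkl","wb"))
print(bot.sense())
E
```

```text
top {'fx': 383.9433493424598, 'fy': 383.9433493424598, 'cx': 258.41202847763606, 'cy': 193.50957695859478, 'k1': 0.026070722635539976} [[-0.005 -0.995  0.103  0.392]
 [-1.     0.006  0.017 -0.029]
 [-0.017 -0.103 -0.995  1.366]
 [ 0.     0.     0.     1.   ]]
scene {'fx': 404.60442179936246, 'fy': 404.60442179936246, 'cx': 253.29470854573154, 'cy': 192.4266280444978, 'k1': -0.07818373243309475} [[-0.621 -0.572  0.535 -0.326]
 [-0.783  0.445 -0.433  0.689]
 [ 0.01  -0.689 -0.725  1.305]
 [ 0.     0.     0.     1.   ]]
{'time': 0.1, 'qpos': array([ 1.1401074 ,  0.46931768, -0.0485733 ,  1.53353554,  0.02412483,
        1.14097441, -0.08228219]), 'joint_vel': array([ 6.75228308e-04, -1.90700028e-03, -2.66235371e-05, -1.36647723e-03,
        5.30414369e-04, -1.48912273e-03, -1.69948455e-05]), 'joint_efforts': array([ 3.86101674e-04, -5.09171426e+01, -8.11374164e-02, -2.36828417e+01,
       -6.13900926e-02,  3.44630680e-02,  6.43616931e-05]), 'ee_pos': array([ 0.26376454, -0.62077675,  0.22164984]), 'tcp_rot': array([-3.07683499e+00, -6.26630374e-01,  6.50204492e-04]), 'wrist_force': array([0.57900538, 0.0534707 , 0.01227714]), 'ft_torque': array([ 0.03199611, -0.00400619, -0.01505556]), 'finger_force': 0.0, 'finger_gap': 0.08696503170097658}
```

View pics/top0.png

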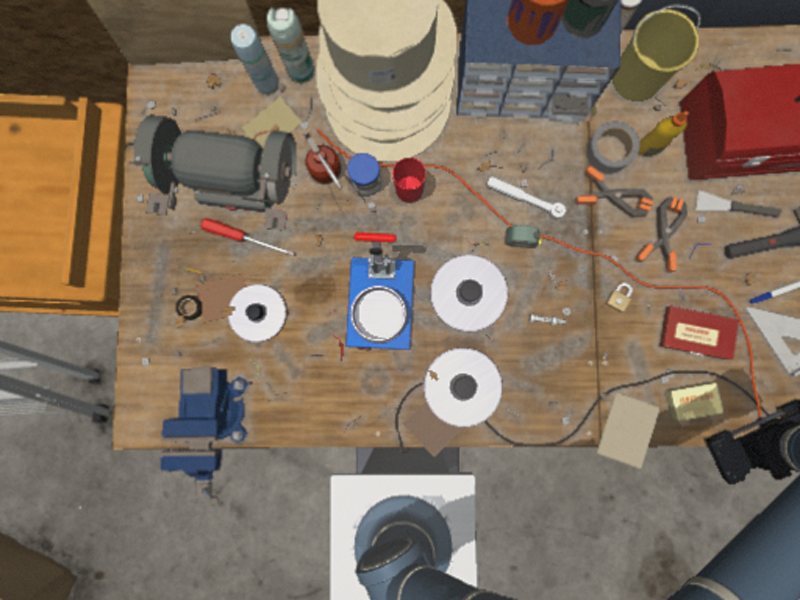

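View pics/scene0.png

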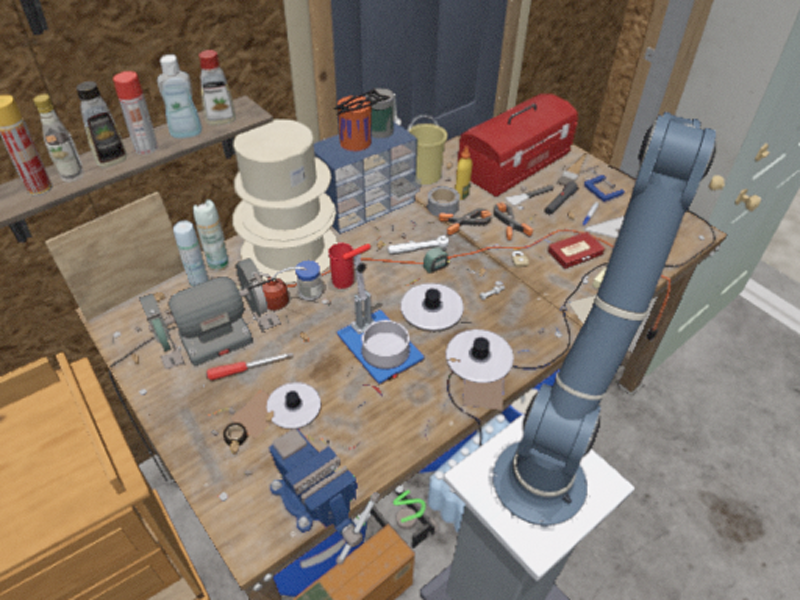

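Top view (800 px scale): pot at about (380,313), post and red bar above it towards +x at (376,240). The smallest lid is at (257,313), with two larger look-alikes at (469,292) and (462,387). The bolt is at (548,319), head or nut ends to be resolved.

```bash
cat > m.py <<'E'
from h import *
import pickle
d=pickle.load(open("d.pkl","rb"))
f,K,M=d["top"]; s=512/800
hsv=cv2.cvtColor(f,cv2.COLOR_RGB2HSV)
def comps(mask,z,box,minA=20):
    n,l,st,c=cv2.connectedComponentsWithStats(mask.astype(np.uint8))
    for i in range(1,n):
        x,y=c[i]
        if st[i,4]>=minA and box[0]<x<box[2] and box[1]<y<box[3]:
            cn=max(cv2.findContours((l==i).astype(np.uint8),cv2.RETR_EXTERNAL,cv2.CHAIN_APPROX_NONE)[0],key=len)
            P=np.array([hit(K,M,u,v,z)[:2] for u,v in cn[:,0].astype(float)])
            (a,b),(w,h),t=cv2.minAreaRect((P*1000).astype(np.float32))
            print(c[i].round(1),"A",st[i,4],"rect mm",round(a,1),round(b,1),"size",round(w,1),round(h,1),"ang",round(t,1))
white=(hsv[...,1]<45)&(hsv[...,2]>150)
print("white z=.014"); comps(white,0.014,(120,150,360,270),10)
print("white z=.07"); comps(white,0.07,(200,160,280,240),60)
print("blue z=.02"); comps((hsv[...,0]>100)&(hsv[...,0]<125)&(hsv[...,1]>130)&(hsv[...,2]>80),0.02,(200,150,280,240))
print("red bar"); comps(((hsv[...,0]<6)|(hsv[...,0]>174))&(hsv[...,1]>170)&(hsv[...,2]>120),0.27,(200,140,270,165),10)
c=np.hstack([cv2.resize(f[190:220,330:375],(400,267),interpolation=cv2.INTER_CUBIC)])
p=cv2.resize(f[145:225,215:275],(400,533),interpolation=cv2.INTER_CUBIC)
o=np.zeros((533,800,3),np.uint8);o[:267,:400]=c;o[:,400:]=p;save("c1.png",o)
E
python3 m.py
```

```text
white z=.014
[171.8 156.9] A 60 rect mm 665.7 304.9 size 120.4 6.8 ang 71.1
[299.8 186.9] A 1688 rect mm 556.1 -153.2 size 169.6 174.7 ang 89.5
[247.  167.1] A 10 rect mm 627.1 35.0 size 9.0 12.9 ang 33.7
[243.5 175.9] A 47 rect mm 600.0 45.1 size 57.1 18.0 ang 89.6
[164.2 200. ] A 934 rect mm 511.0 328.5 size 127.7 128.0 ang 89.6
[242.9 201. ] A 851 rect mm 506.5 51.3 size 115.7 122.5 ang 45.0
[345.6 203.6] A 38 rect mm 495.7 -313.5 size 41.9 14.1 ang 88.5
[356.8 205. ] A 25 rect mm 488.6 -353.4 size 24.4 14.2 ang 88.3
[296.  247.7] A 1741 rect mm 340.7 -134.2 size 170.5 172.4 ang 89.5
white z=.07
[242.9 201. ] A 851 rect mm 501.8 48.0 size 110.9 117.4 ang 45.0
blue z=.02
[243.4 190.8] A 963 rect mm 531.0 48.4 size 141.9 201.6 ang 86.8
red bar
[239.6 151.4] A 125 rect mm 628.6 44.1 size 73.2 14.1 ang 85.7
```

View pics/c1.png

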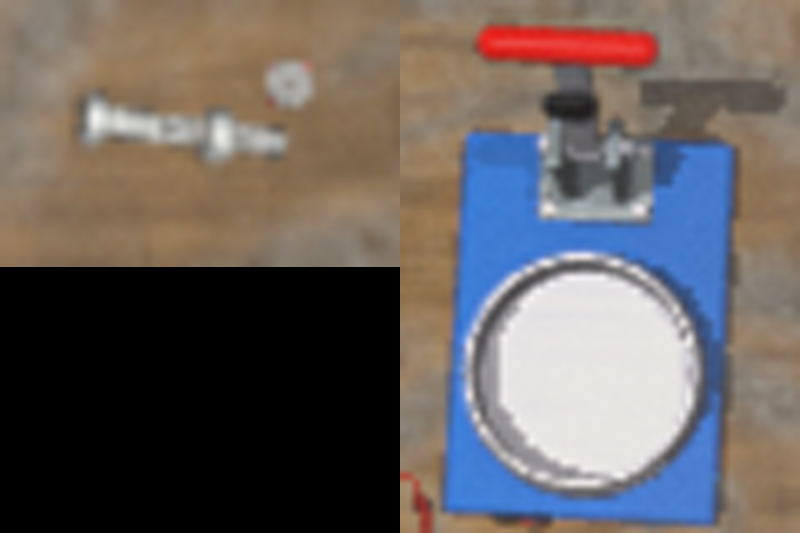

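The bolt's head is on the left at crop (95,118) and its nut at (217,135), with the threaded tail ending at (285,142). The cleaner is yawed about -3.5°, and the upright red bar is beyond the post.

Run:
```python
from h import *
import pickle
d=pickle.load(open("d.pkl","rb")); f,K,M=d["top"]
g=lambda x,y:(330+x*45/400-.5,190+y*30/267-.5)
for n,p in dict(head=(82,116),headc=(95,118),nut=(217,135),tail=(287,142)).items(): print(n,hit(K,M,*g(*p),0.011).round(4))
q=lambda x,y:(215+x*.15-.5,145+y*.15-.5)
for n,p,z in [("BL",(443,508),.02),("BR",(716,522),.02),("TL",(470,132),.02),("TR",(735,145),.02),("rim",(585,373),.07),("barL",(478,42),.272),("barR",(656,48),.272)]: print(n,hit(K,M,*q(p[0]-400,p[1]),z).round(4))
```

```text
head [ 0.4981 -0.2887  0.011 ]
headc [ 0.4973 -0.2938  0.011 ]
nut [ 0.4903 -0.3416  0.011 ]
tail [ 0.4874 -0.369   0.011 ]
BL [0.4361 0.1257 0.02  ]
BR [ 0.428  -0.0178  0.02  ]
TL [0.6362 0.1123 0.02  ]
TR [ 0.6281 -0.029   0.02  ]
rim [0.5025 0.048  0.07  ]
barL [0.6301 0.0826 0.272 ]
barR [0.6268 0.0051 0.272 ]
```

>>> {"fn": "play_rows", "kwargs": {
  "deltas": [
    {"offset": [0.2, 0.25, -0.05], "dr": [0, 0, 0.14], "hand": 1},
    {"offset": [0.45, 0.55, -0.1], "dr": [0, 0, 0.3], "hand": 1},
    {"offset": [0.64, 0.825, -0.15], "dr": [0, 0, 0.44], "hand": 1}
  ],
  "force": 20
}}

```text
time: 0.4
ee_pos: [0.3423, -0.5203, 0.2039]
tcp_rot: [-2.921, -1.154, -0.001]
wrist_force: [0.9, -0.3, -0.8]
finger_gap: 0.0871
finger_force: 0.0
```

>>> {"fn": "play_rows", "kwargs": {
  "deltas": [
    {"offset": [0.2, 0.25, -0.05], "dr": [0, 0, 0.14], "hand": 1},
    {"offset": [0.45, 0.55, -0.1], "dr": [0, 0, 0.3], "hand": 1},
    {"offset": [0.64, 0.825, -0.15], "dr": [0, 0, 0.44], "hand": 1}
  ]
}}

```text
time: 0.7
ee_pos: [0.4191, -0.421, 0.1861]
tcp_rot: [-2.679, -1.64, -0.001]
wrist_force: [-0.2, -0.5, 0.4]
finger_gap: 0.0877
finger_force: 0.0
```

>>> {"fn": "play_rows", "kwargs": {
  "deltas": [
    {"offset": [0.2, 0.25, -0.05], "dr": [0, 0, 0.14], "hand": 0.6},
    {"offset": [0.45, 0.55, -0.1], "dr": [0, 0, 0.3], "hand": 0.6},
    {"offset": [0.63, 0.825, -0.15], "dr": [0, 0, 0.44], "hand": 0.6},
    {"offset": [0.63, 0.825, -0.15], "dr": [0, 0, 0.44], "hand": 0.6},
    {"offset": [0.63, 0.825, -0.15], "dr": [0, 0, 0.44], "hand": 0.6},
    {"offset": [0.63, 0.825, -0.15], "dr": [0, 0, 0.44], "hand": 0.6}
  ]
}}

```text
time: 1.3
ee_pos: [0.4922, -0.3257, 0.1683]
tcp_rot: [-2.366, -2.067, 0.002]
wrist_force: [0.0, -0.7, 0.1]
finger_gap: 0.0538
finger_force: 0.0
```

Run:
```python
from h import *
f,K,M=cam("wrist"); s=bot.sense()
r=R.from_rotvec(s["tcp_rot"]).as_matrix(); print(s["time"],s["ee_pos"].round(4),r.round(3).tolist(),s["finger_gap"])
import pickle; pickle.dump((f,K,M),open("w1.pkl","wb"))
print(K,M.round(3)); 
for P in [(.4977,-.2912,.011),(.4874,-.369,.011),(.4935,-.324,.011)]: print(proj(K,M,P)*1.5)
save("w1.png",cv2.resize(f,(768,576)))
```

```text
1.35 [ 0.4921 -0.3261  0.1685] [[0.135, 0.991, -0.001], [0.991, -0.135, -0.001], [-0.001, -0.001, -1.0]] 0.05318756453304312
{'fx': 267.00451496, 'fy': 267.00451496, 'cx': 253.61522831721672, 'cy': 190.2004295304393, 'k1': 0.014134473956052033} [[ 0.991 -0.128 -0.04   0.504]
 [-0.134 -0.947 -0.293 -0.246]
 [ 0.     0.296 -0.955  0.331]
 [ 0.     0.     0.     1.   ]]
[380.10228702 221.5141686 ]
[380.40729633 313.4758794 ]
[380.40786825 261.85520001]
```

View pics/w1.png

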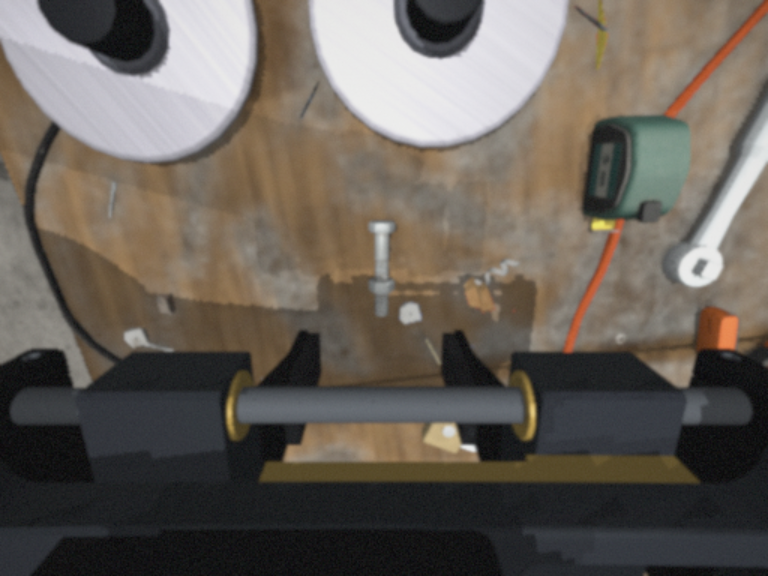

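The wrist view shows the bolt head at (381,228), the nut at (381,287) and the tail at (381,316). It is aligned with the fingers and matches the top-view estimate within 1–2 mm.

>>> {"fn": "play_rows", "kwargs": {
  "deltas": [
    {"offset": [0.01, 0.015, -0.3], "dr": [0, 0, 0], "hand": 0.6},
    {"offset": [0.01, 0.015, -0.7], "dr": [0, 0, 0], "hand": 0.6},
    {"offset": [0.01, 0.015, -1.0], "dr": [0, 0, 0], "hand": 0.6}
  ]
}}

```text
time: 1.65
ee_pos: [0.4927, -0.324, 0.0468]
tcp_rot: [-2.367, -2.066, 0.002]
wrist_force: [-0.1, -0.4, 1.1]
finger_gap: 0.0522
finger_force: 0.0
```

>>> {"fn": "play_rows", "kwargs": {
  "deltas": [
    {"offset": [0, 0, -0.2], "dr": [0, 0, 0], "hand": 0.6},
    {"offset": [0, 0, -0.3], "dr": [0, 0, 0], "hand": 0.6},
    {"offset": [0, 0, -0.37], "dr": [0, 0, 0], "hand": 0.6},
    {"offset": [0, 0, -0.37], "dr": [0, 0, 0], "hand": 0.6},
    {"offset": [0, 0, -0.37], "dr": [0, 0, 0], "hand": 0},
    {"offset": [0, 0, -0.37], "dr": [0, 0, 0], "hand": 0},
    {"offset": [0, 0, -0.37], "dr": [0, 0, 0], "hand": 0},
    {"offset": [0, 0, -0.37], "dr": [0, 0, 0], "hand": 0},
    {"offset": [0, 0, -0.37], "dr": [0, 0, 0], "hand": 0},
    {"offset": [0, 0, -0.37], "dr": [0, 0, 0], "hand": 0}
  ]
}}

```text
time: 2.65
ee_pos: [0.4943, -0.3224, 0.0043]
tcp_rot: [-2.363, -2.07, 0.0]
wrist_force: [-1.0, 0.1, 1.1]
finger_gap: 0.0119
finger_force: 0.9
```

>>> {"fn": "play_rows", "kwargs": {
  "deltas": [
    {"offset": [0, 0, 0], "dr": [0, 0, 0], "hand": 0},
    {"offset": [0, 0, 0.1], "dr": [0, 0, 0], "hand": 0},
    {"offset": [0, 0, 0.35], "dr": [0, 0, 0], "hand": 0},
    {"offset": [0, 0, 0.7], "dr": [0, 0, 0], "hand": 0},
    {"offset": [0, 0, 1], "dr": [0, 0, 0], "hand": 0}
  ]
}}

```text
time: 3.15
ee_pos: [0.4946, -0.3223, 0.1263]
tcp_rot: [2.363, 2.07, 0.001]
wrist_force: [1.6, -0.4, -1.1]
finger_gap: 0.0112
finger_force: 20.0
```

>>> {"fn": "play_rows", "kwargs": {
  "deltas": [
    {"offset": [0, 0.2, 0.1], "dr": [0, 0, 0.1], "hand": 0},
    {"offset": [0, 0.45, 0.2], "dr": [0, 0, 0.28], "hand": 0},
    {"offset": [0, 0.7, 0.2], "dr": [0, 0, 0.46], "hand": 0},
    {"offset": [0, 1, 0.2], "dr": [0, 0, 0.64], "hand": 0}
  ]
}}

```text
time: 3.55
ee_pos: [0.4945, -0.2022, 0.1494]
tcp_rot: [1.768, 2.595, -0.0]
wrist_force: [0.8, 0.4, -1.6]
finger_gap: 0.011
finger_force: 20.0
```

>>> {"fn": "play_rows", "kwargs": {
  "deltas": [
    {"offset": [0, 0.25, 0], "dr": [0, 0, 0.18], "hand": 0},
    {"offset": [0, 0.5, 0], "dr": [0, 0, 0.36], "hand": 0},
    {"offset": [0, 0.75, 0], "dr": [0, 0, 0.54], "hand": 0},
    {"offset": [0, 1, 0], "dr": [0, 0, 0.72], "hand": 0}
  ]
}}

```text
time: 3.95
ee_pos: [0.4942, -0.0813, 0.1488]
tcp_rot: [0.972, 2.987, -0.001]
wrist_force: [0.4, 0.1, -2.6]
finger_gap: 0.011
finger_force: 20.0
```

>>> {"fn": "play_rows", "kwargs": {
  "deltas": [
    {"offset": [0, 0.25, 0], "dr": [0, 0, 0.18], "hand": 0},
    {"offset": [0, 0.5, 0], "dr": [0, 0, 0.36], "hand": 0},
    {"offset": [0, 0.75, 0], "dr": [0, 0, 0.54], "hand": 0},
    {"offset": [0.02, 0.95, 0], "dr": [0, 0, 0.7], "hand": 0},
    {"offset": [0.02, 1, 0], "dr": [0, 0, 0.74], "hand": 0},
    {"offset": [0.02, 1, 0], "dr": [0, 0, 0.74], "hand": 0},
    {"offset": [0.02, 1, 0], "dr": [0, 0, 0.74], "hand": 0}
  ]
}}

```text
time: 4.65
ee_pos: [0.4967, 0.036, 0.1481]
tcp_rot: [-0.09, -3.14, 0.002]
wrist_force: [-0.2, 0.3, -1.0]
finger_gap: 0.0106
finger_force: 20.0
```

Run:
```python
from h import *
f,K,M=cam("wrist"); s=bot.sense()
r=R.from_rotvec(s["tcp_rot"]).as_matrix(); print(s["time"],s["ee_pos"].round(4),r.round(3).tolist(),s["finger_gap"],s["finger_force"])
t=np.linspace(0,2*np.pi,60)
g=f.copy()
for c,col in(((.503,.049),(255,0,0)),):
    for rr in(.056,.06):
        for a in t:
            p=proj(K,M,(c[0]+rr*np.cos(a),c[1]+rr*np.sin(a),.07)); cv2.circle(g,tuple(int(round(x)) for x in p),0,col,-1)
save("w2.png",cv2.resize(g,(768,576),interpolation=cv2.INTER_NEAREST))
```

```text
4.7 [0.4968 0.0357 0.1481] [[-0.998, 0.057, -0.0], [0.057, 0.998, -0.001], [0.0, -0.001, -1.0]] 0.010778780571244739 19.99843195080757
```

View pics/w2.png

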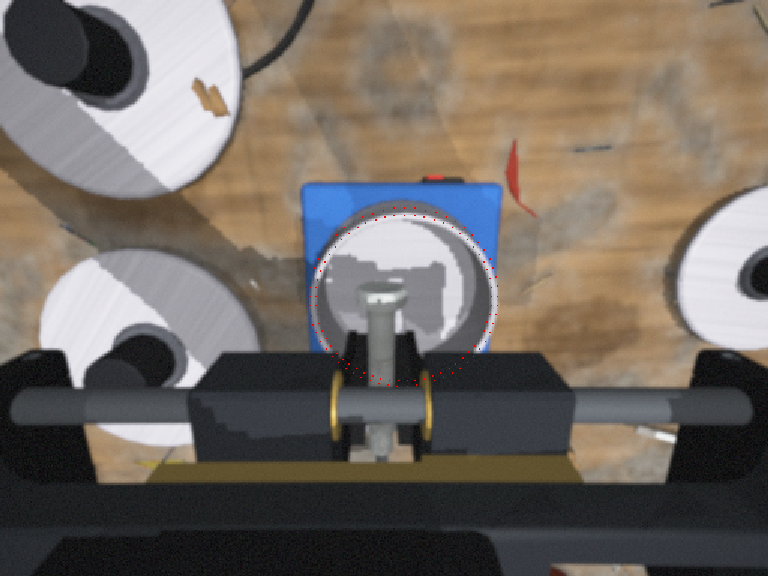

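The bolt is held with its head at (382,293). The projected rim dots lie on the real rim at about (405,297), within about 3 mm.

>>> {"fn": "play_rows", "kwargs": {
  "deltas": [
    {"offset": [-0.01, 0.11, 0], "dr": [0, 0, 0], "hand": 0},
    {"offset": [-0.01, 0.11, -0.2], "dr": [0, 0, 0], "hand": 0},
    {"offset": [-0.01, 0.11, -0.5], "dr": [0, 0, 0], "hand": 0},
    {"offset": [-0.01, 0.11, -0.75], "dr": [0, 0, 0], "hand": 0},
    {"offset": [-0.01, 0.11, -0.87], "dr": [0, 0, 0], "hand": 0},
    {"offset": [-0.01, 0.11, -0.93], "dr": [0, 0, 0], "hand": 0},
    {"offset": [-0.01, 0.11, -0.97], "dr": [0, 0, 0], "hand": 0},
    {"offset": [-0.01, 0.11, -0.97], "dr": [0, 0, 0], "hand": 0}
  ]
}}

```text
time: 5.5
ee_pos: [0.4962, 0.051, 0.0322]
tcp_rot: [0.085, 3.139, 0.0]
wrist_force: [0.3, -0.1, -0.6]
finger_gap: 0.0111
finger_force: 20.0
```

>>> {"fn": "play_rows", "kwargs": {
  "deltas": [
    {"offset": [0, 0, -0.02], "dr": [0, 0, 0], "hand": 0.3},
    {"offset": [0, 0, -0.02], "dr": [0, 0, 0], "hand": 0.3},
    {"offset": [0, 0, -0.02], "dr": [0, 0, 0], "hand": 0.3},
    {"offset": [0, 0, -0.02], "dr": [0, 0, 0], "hand": 0.3},
    {"offset": [0, 0, -0.02], "dr": [0, 0, 0], "hand": 0.3},
    {"offset": [0, 0, 0.3], "dr": [0, 0, 0], "hand": 0.3},
    {"offset": [0, 0, 0.7], "dr": [0, 0, 0], "hand": 0.3},
    {"offset": [0, 0, 1.0], "dr": [0, 0, 0], "hand": 0.3},
    {"offset": [0, 0, 1.0], "dr": [0, 0, 0], "hand": 0.6},
    {"offset": [0, 0, 1.0], "dr": [0, 0, 0], "hand": 0.8}
  ]
}}

```text
time: 6.5
ee_pos: [0.4959, 0.0505, 0.1524]
tcp_rot: [0.085, 3.139, -0.001]
wrist_force: [-0.1, 0.3, -0.3]
finger_gap: 0.0352
finger_force: 0.0
```

Run:
```python
from h import *
f,K,M=cam("wrist"); s=bot.sense(); print(s["time"],s["ee_pos"].round(4),s["finger_gap"])
import pickle; pickle.dump((f,K,M),open("w3.pkl","wb"))
save("w3.png",cv2.resize(f,(768,576)))
```

```text
6.55 [0.4951 0.0503 0.1513] 0.038848376296324656
```

View pics/w3.png

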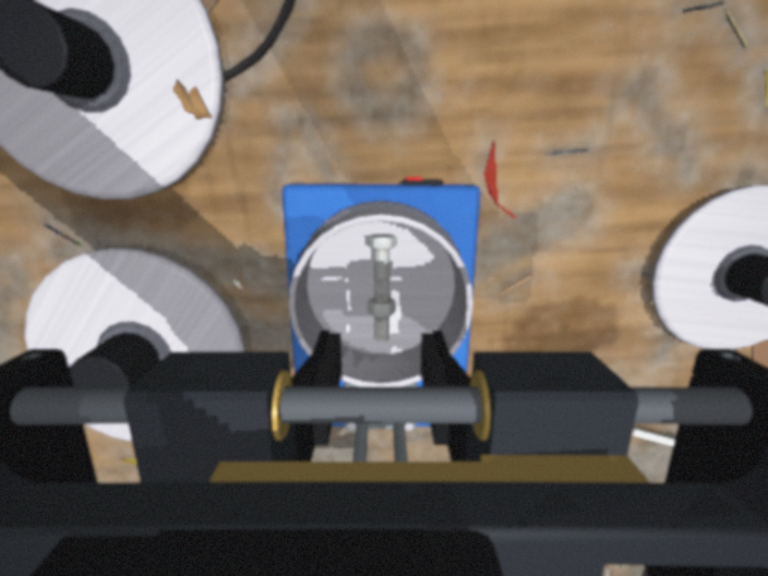

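The bolt lies flat on the pot floor, head at (380,242) and tail at (381,338). The rim spans u 289–473 and v about 213–387.

Run:
```python
from h import *
import pickle
f,K,M=pickle.load(open("w3.pkl","rb"))
for u,v in[(289,297),(473,297),(381,213),(381,387)]: print(hit(K,M,u/1.5,v/1.5,.07).round(4))
# small lid plate edge, right
hsv=cv2.cvtColor(f,cv2.COLOR_RGB2HSV)
d=pickle.load(open("d.pkl","rb"))
f,K,M=d["top"]; hsv=cv2.cvtColor(f,cv2.COLOR_RGB2HSV)
m=((hsv[...,2]<70)).astype(np.uint8); m[:,:150]=0;m[:,180:]=0;m[:185]=0;m[215:]=0
n,l,st,c=cv2.connectedComponentsWithStats(m)
for i in range(1,n): print(c[i],st[i],hit(K,M,*c[i],.048).round(4),hit(K,M,*c[i],.03).round(4))
f,K,M=d["scene"]; hsv=cv2.cvtColor(f,cv2.COLOR_RGB2HSV)
x0,y0=int(292*.64),int(405*.64); m=np.zeros(f.shape[:2],np.uint8); m[y0-35:y0+35,x0-35:x0+35]=((hsv[...,1]<45)&(hsv[...,2]>150))[y0-35:y0+35,x0-35:x0+35]
cn=max(cv2.findContours(m,cv2.RETR_EXTERNAL,cv2.CHAIN_APPROX_NONE)[0],key=len); P=np.array([hit(K,M,*p,.014)[:2] for p in cn[:,0].astype(float)])*1000
print(cv2.minEnclosingCircle(P.astype(np.float32)),cv2.minAreaRect(P.astype(np.float32)))
```

```text
[ 0.4962 -0.0094  0.07  ]
[0.5026 0.1093 0.07  ]
[0.4457 0.0529 0.07  ]
[0.5654 0.0465 0.07  ]
[163.29268293 199.31707317] [158 195  11  10  82] [0.5101 0.3223 0.048 ] [0.5117 0.3271 0.03  ]
((519.7064819335938, 322.4815368652344), 80.516357421875) ((510.12127685546875, 331.91912841796875), (129.97427368164062, 134.17384338378906), 16.80099105834961)
```

>>> {"fn": "play_rows", "kwargs": {
  "deltas": [
    {"offset": [0.03, 0.2, 0], "dr": [0, 0, 0], "hand": 0.8},
    {"offset": [0.06, 0.6, 0], "dr": [0, 0, 0], "hand": 0.8},
    {"offset": [0.13, 1, 0], "dr": [0, 0, 0], "hand": 0.8}
  ]
}}

```text
time: 6.85
ee_pos: [0.5102, 0.1704, 0.1498]
tcp_rot: [-0.088, -3.137, 0.003]
wrist_force: [0.9, -0.2, 0.3]
finger_gap: 0.062
finger_force: 0.0
```

>>> {"fn": "play_rows", "kwargs": {
  "deltas": [
    {"offset": [0, 0.4, 0], "dr": [0, 0, 0], "hand": 0.8},
    {"offset": [0, 0.75, 0], "dr": [0, 0, 0], "hand": 0.8},
    {"offset": [0, 1, 0], "dr": [0, 0, 0], "hand": 0.8}
  ]
}}

```text
time: 7.15
ee_pos: [0.5094, 0.2938, 0.1498]
tcp_rot: [-0.079, -3.137, 0.0]
wrist_force: [0.2, -0.0, 0.6]
finger_gap: 0.0693
finger_force: 0.0
```

>>> {"fn": "play_rows", "kwargs": {
  "deltas": [
    {"offset": [0, 0.2, 0], "dr": [0, 0, 0], "hand": 0.8},
    {"offset": [0, 0.32, 0], "dr": [0, 0, 0], "hand": 0.8},
    {"offset": [0, 0.32, 0], "dr": [0, 0, 0], "hand": 0.8},
    {"offset": [0, 0.32, 0], "dr": [0, 0, 0], "hand": 0.8}
  ]
}}

```text
time: 7.55
ee_pos: [0.5111, 0.3278, 0.1507]
tcp_rot: [-0.085, -3.139, 0.003]
wrist_force: [1.0, -0.1, -0.2]
finger_gap: 0.0697
finger_force: 0.0
```

Run:
```python
from h import *
f,K,M=cam("wrist"); s=bot.sense(); print(s["time"],s["ee_pos"].round(4),s["finger_gap"])
hsv=cv2.cvtColor(f,cv2.COLOR_RGB2HSV); g=f.copy()
m=((hsv[...,1]<60)&(hsv[...,2]>140)).astype(np.uint8); m[235:]=0
n,l,st,c=cv2.connectedComponentsWithStats(m)
for i in range(1,n):
    if st[i,4]>800:
        cn=max(cv2.findContours((l==i).astype(np.uint8),cv2.RETR_EXTERNAL,cv2.CHAIN_APPROX_NONE)[0],key=len)[:,0].astype(float)
        P=np.array([hit(K,M,*p,.014)[:2] for p in cn if p[1]<225])*1000
        A=np.c_[2*P,np.ones(len(P))]; w=np.ones(len(P),bool)
        for _ in range(8):
            q=np.linalg.lstsq(A[w],(P[w]**2).sum(1),rcond=None)[0]; r=np.sqrt(q[2]+q[0]**2+q[1]**2); e=abs(np.hypot(*(P-q[:2]).T)-r); w=e<max(1.5,np.median(e)*1.5)
        print(c[i],st[i],"circle mm",q[:2].round(1),r.round(1),w.sum(),len(w))
for rr,z in((.066,.014),(.017,.048)):
    for a in np.linspace(0,6.28,60):
        p=proj(K,M,(.511+rr*np.cos(a),.329+rr*np.sin(a),z)); cv2.circle(g,tuple(int(round(x)) for x in p),0,(255,0,0),-1)
save("w4.png",cv2.resize(g,(768,576),interpolation=cv2.INTER_NEAREST))
```

```text
7.6 [0.5115 0.3272 0.1509] 0.06976026163979669
[391.99520697  11.53246187] [ 347    0   99   28 2295] circle mm [351.  472.4] 41.4 149 259
[191.02861446  86.5685241 ] [ 166   41   54   84 1328] circle mm [392.1 277.3] 30.9 190 299
[454.98010381 165.0467128 ] [ 425  104   75  131 3468] circle mm [500.1 577. ] 50.3 219 335
[253.91749742 176.15904664] [ 187  109  126  126 8727] circle mm [512.7 328.5] 65.4 189 328
[125.56867985 148.32602886] [  77  123   82   48 1871] circle mm [452.3 178.6] 39.1 150 234
[ 13.77085243 207.94133822] [   0  166   29   69 1091] circle mm [516.2  30.1] 29.0 97 151
```

View pics/w4.png

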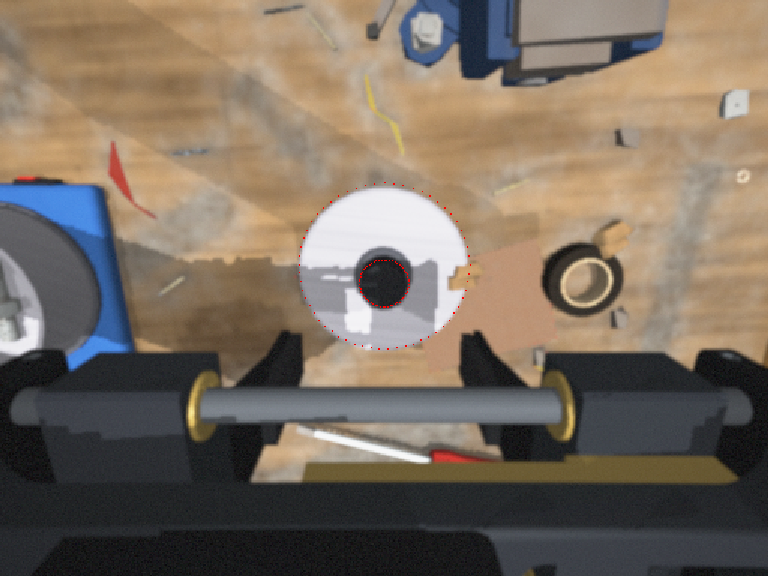

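The dots fit the small lid: plate centre near (384,265) and knob top near (385,284). The circle fit gives radius 65.4 mm at (0.5125, 0.3287).

>>> {"fn": "play_rows", "kwargs": {
  "deltas": [
    {"offset": [0.01, 0.012, -0.3], "dr": [0, 0, 0], "hand": 0.8},
    {"offset": [0.01, 0.012, -0.6], "dr": [0, 0, 0], "hand": 0.8},
    {"offset": [0.01, 0.012, -0.8], "dr": [0, 0, 0], "hand": 0.8},
    {"offset": [0.01, 0.012, -0.9], "dr": [0, 0, 0], "hand": 0.8}
  ]
}}

```text
time: 8.0
ee_pos: [0.5121, 0.3274, 0.0413]
tcp_rot: [-0.088, -3.138, 0.006]
wrist_force: [-0.6, -0.5, 0.1]
finger_gap: 0.0695
finger_force: 0.0
```

>>> {"fn": "play_rows", "kwargs": {
  "deltas": [
    {"offset": [0, 0, -0.1], "dr": [0, 0, 0], "hand": 0.8},
    {"offset": [0, 0, -0.19], "dr": [0, 0, 0], "hand": 0.8},
    {"offset": [0, 0, -0.19], "dr": [0, 0, 0], "hand": 0.8},
    {"offset": [0, 0, -0.19], "dr": [0, 0, 0], "hand": 0.3},
    {"offset": [0, 0, -0.19], "dr": [0, 0, 0], "hand": 0.3},
    {"offset": [0, 0, -0.19], "dr": [0, 0, 0], "hand": 0.3},
    {"offset": [0, 0, -0.19], "dr": [0, 0, 0], "hand": 0.3},
    {"offset": [0, 0, -0.19], "dr": [0, 0, 0], "hand": 0.3},
    {"offset": [0, 0, -0.19], "dr": [0, 0, 0], "hand": 0.3},
    {"offset": [0, 0, -0.19], "dr": [0, 0, 0], "hand": 0.3}
  ],
  "force": 35
}}

```text
time: 9.0
ee_pos: [0.5125, 0.33, 0.0212]
tcp_rot: [0.085, 3.14, -0.002]
wrist_force: [-0.6, -2.3, 3.2]
finger_gap: 0.0331
finger_force: 35.0
```

>>> {"fn": "play_rows", "kwargs": {
  "deltas": [
    {"offset": [0, 0, 0.08], "dr": [0, 0, 0], "hand": 0.2},
    {"offset": [0, 0, 0.35], "dr": [0, 0, 0], "hand": 0.2},
    {"offset": [0, 0, 0.7], "dr": [0, 0, 0], "hand": 0.2},
    {"offset": [0, 0, 0.9], "dr": [0, 0, 0], "hand": 0.2},
    {"offset": [0, 0, 0.9], "dr": [0, 0, 0], "hand": 0.2}
  ]
}}

```text
time: 9.5
ee_pos: [0.5139, 0.3329, 0.1331]
tcp_rot: [0.084, 3.135, 0.008]
wrist_force: [0.3, 1.0, -2.6]
finger_gap: 0.033
finger_force: 35.0
```

>>> {"fn": "play_rows", "kwargs": {
  "deltas": [
    {"offset": [0, -0.15, 0], "dr": [0, 0, 0], "hand": 0.2},
    {"offset": [0, -0.4, 0], "dr": [0, 0, 0], "hand": 0.2},
    {"offset": [-0.03, -0.7, 0], "dr": [0, 0, 0], "hand": 0.2},
    {"offset": [-0.07, -1, 0], "dr": [0, 0, 0], "hand": 0.2}
  ]
}}

```text
time: 9.9
ee_pos: [0.5029, 0.2091, 0.1274]
tcp_rot: [-0.083, -3.138, 0.001]
wrist_force: [1.6, 0.6, -3.0]
finger_gap: 0.033
finger_force: 35.0
```

>>> {"fn": "play_rows", "kwargs": {
  "deltas": [
    {"offset": [0, -0.3, 0], "dr": [0, 0, 0], "hand": 0.2},
    {"offset": [0, -0.6, 0], "dr": [0, 0, 0], "hand": 0.2},
    {"offset": [0, -0.85, 0], "dr": [0, 0, 0], "hand": 0.2},
    {"offset": [0, -1, 0], "dr": [0, 0, 0], "hand": 0.2}
  ]
}}

```text
time: 10.3
ee_pos: [0.5028, 0.0871, 0.1273]
tcp_rot: [-0.089, -3.137, 0.003]
wrist_force: [-0.2, 0.1, -2.6]
finger_gap: 0.0327
finger_force: 35.0
```

>>> {"fn": "play_rows", "kwargs": {
  "deltas": [
    {"offset": [0, -0.1, 0], "dr": [0, 0, 0], "hand": 0.2},
    {"offset": [0, -0.22, 0], "dr": [0, 0, 0], "hand": 0.2},
    {"offset": [0, -0.33, 0], "dr": [0, 0, 0], "hand": 0.2},
    {"offset": [0, -0.33, 0], "dr": [0, 0, 0], "hand": 0.2},
    {"offset": [0, -0.33, 0], "dr": [0, 0, 0], "hand": 0.2}
  ]
}}

```text
time: 10.8
ee_pos: [0.5041, 0.0515, 0.129]
tcp_rot: [0.084, 3.14, 0.001]
wrist_force: [0.2, 0.9, -3.0]
finger_gap: 0.0332
finger_force: 35.0
```

Run:
```python
from h import *
f,K,M=cam("wrist"); s=bot.sense(); print(s["time"],s["ee_pos"].round(4),s["tcp_rot"].round(3),s["finger_gap"])
save("w5.png",cv2.resize(f,(768,576)))
```

```text
10.85 [0.504  0.052  0.1291] [8.30e-02 3.14e+00 2.00e-03] 0.03272365964645317
```

View pics/w5.png

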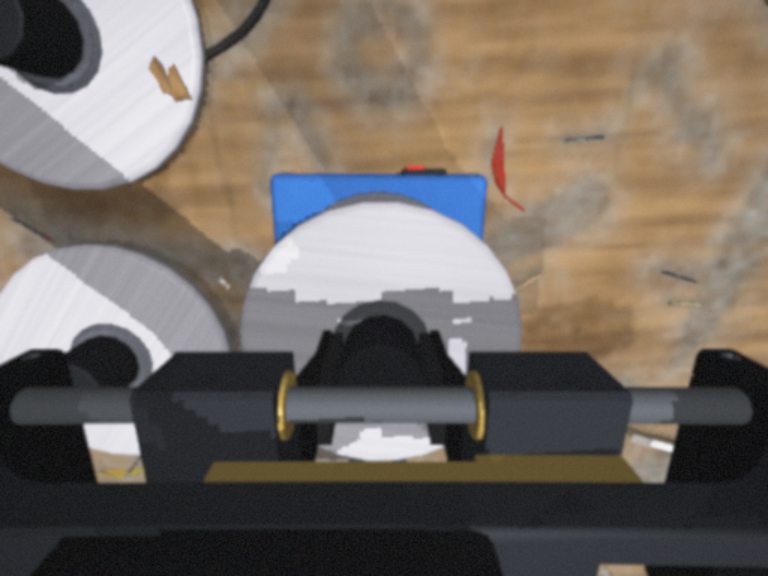

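The lid is held level and centred, with edges at u 242–521. I'll move 2 mm in y and lower it.

>>> {"fn": "play_rows", "kwargs": {
  "deltas": [
    {"offset": [0, -0.015, 0], "dr": [0, 0, 0], "hand": 0.2},
    {"offset": [0, -0.015, -0.12], "dr": [0, 0, 0], "hand": 0.2},
    {"offset": [0, -0.015, -0.22], "dr": [0, 0, 0], "hand": 0.2},
    {"offset": [0, -0.015, -0.28], "dr": [0, 0, 0], "hand": 0.2},
    {"offset": [0, -0.015, -0.32], "dr": [0, 0, 0], "hand": 0.2},
    {"offset": [0, -0.015, -0.35], "dr": [0, 0, 0], "hand": 0.2},
    {"offset": [0, -0.015, -0.35], "dr": [0, 0, 0], "hand": 0.2}
  ]
}}

```text
time: 11.55
ee_pos: [0.5038, 0.0493, 0.0865]
tcp_rot: [-0.084, -3.14, -0.0]
wrist_force: [0.2, -0.0, -2.1]
finger_gap: 0.0335
finger_force: 35.0
```

>>> {"fn": "play_rows", "kwargs": {
  "deltas": [
    {"offset": [0, 0, -0.015], "dr": [0, 0, 0], "hand": 0.2},
    {"offset": [0, 0, -0.03], "dr": [0, 0, 0], "hand": 0.2},
    {"offset": [0, 0, -0.03], "dr": [0, 0, 0], "hand": 0.2}
  ]
}}

```text
time: 11.85
ee_pos: [0.5041, 0.0491, 0.0834]
tcp_rot: [0.085, 3.14, -0.0]
wrist_force: [-1.0, 0.9, -2.3]
finger_gap: 0.0331
finger_force: 35.0
```

>>> {"fn": "play_rows", "kwargs": {
  "deltas": [
    {"offset": [0, 0, -0.008], "dr": [0, 0, 0], "hand": 0.2},
    {"offset": [0, 0, -0.008], "dr": [0, 0, 0], "hand": 0.2},
    {"offset": [0, 0, -0.008], "dr": [0, 0, 0], "hand": 0.7},
    {"offset": [0, 0, -0.008], "dr": [0, 0, 0], "hand": 0.7},
    {"offset": [0, 0, -0.008], "dr": [0, 0, 0], "hand": 0.7},
    {"offset": [0, 0, -0.008], "dr": [0, 0, 0], "hand": 0.7},
    {"offset": [0, 0, -0.008], "dr": [0, 0, 0], "hand": 0.7},
    {"offset": [0, 0, 0.2], "dr": [0, 0, 0], "hand": 0.7},
    {"offset": [0, 0, 0.6], "dr": [0, 0, 0], "hand": 0.7},
    {"offset": [0, 0, 1], "dr": [0, 0, 0], "hand": 0.7},
    {"offset": [0, 0, 1], "dr": [0, 0, 0], "hand": 0.7}
  ]
}}

```text
time: 12.95
ee_pos: [0.508, 0.0509, 0.2094]
tcp_rot: [0.084, 3.129, 0.002]
wrist_force: [0.2, -1.0, 0.5]
finger_gap: 0.0608
finger_force: 0.0
```

Run:
```python
from h import *
f,K,M=cam("wrist"); s=bot.sense(); print(s["time"],s["ee_pos"].round(4),s["finger_gap"],s["wrist_force"])
import pickle; pickle.dump((f,K,M),open("w6.pkl","wb"))
a=cv2.resize(f,(400,300))
g,K2,M2=cam("scene"); pickle.dump((g,K2,M2),open("s6.pkl","wb"))
u,v=(proj(K2,M2,(.53,.05,.12))).astype(int)
b=cv2.resize(g[v-75:v+75,u-50:u+50],(400,600),interpolation=cv2.INTER_CUBIC)
o=np.zeros((600,800,3),np.uint8); o[:300,:400]=a; o[:,400:]=b
for P in[(.504,.05,.07+.006),(.504,.05,.11)]:
    p=proj(K,M,P); print(p*400/512); print((proj(K2,M2,P)-[u-50,v-75])*4+[400,0])
e=[]
for z in(.076,): # seated plate circle check
    for rr in [.066]:
        for t in np.linspace(0,6.28,60):
            P=(.504+rr*np.cos(t),.05+rr*np.sin(t),z); p=proj(K,M,P)*400/512; cv2.circle(o,(int(p[0]),int(p[1])),0,(255,0,0),-1)
            p=(proj(K2,M2,P)-[u-50,v-75]+.5)*4+[400,0]; cv2.circle(o,(int(p[0]),int(p[1])),1,(255,0,0),-1)
save("w6.png",o)
```

```text
13.0 [0.5061 0.0498 0.2065] 0.06127987940121551 [ 0.08690222 -0.52123011 -0.41782551]
[197.72348565 137.68408923]
[618.24217894 345.14991807]
[197.67807336 144.34953916]
[618.15569399 322.64890947]
```

View pics/w6.png

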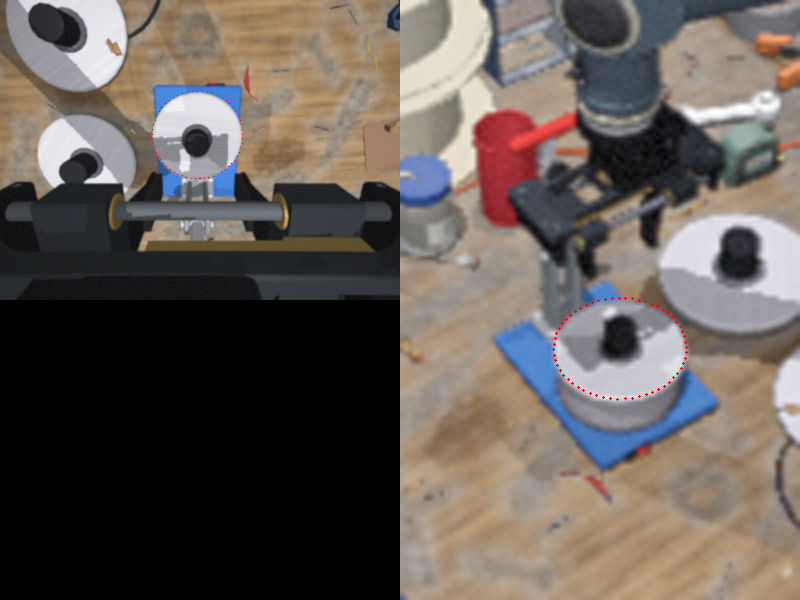

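The projected seated-plate circle coincides with the real lid in both views (knob at (620,335) in the scene crop), so the lid is home and level. Next is the clamp: rise, close the fingers and go behind the red bar.

>>> {"fn": "play_rows", "kwargs": {
  "deltas": [
    {"offset": [0, 0, 0.3], "dr": [0, 0, 0], "hand": 0},
    {"offset": [0, 0, 0.7], "dr": [0, 0, 0], "hand": 0},
    {"offset": [0, 0, 1], "dr": [0, 0, 0], "hand": 0},
    {"offset": [0, 0, 1], "dr": [0, 0, 0], "hand": 0},
    {"offset": [0, 0, 1], "dr": [0, 0, 0], "hand": 0}
  ],
  "force": 20
}}

```text
time: 13.55
ee_pos: [0.5036, 0.0488, 0.3223]
tcp_rot: [-0.085, -3.139, 0.001]
wrist_force: [-0.4, -0.6, -0.4]
finger_gap: 0.029
finger_force: 0.0
```

>>> {"fn": "play_rows", "kwargs": {
  "deltas": [
    {"offset": [0.15, 0, 0], "dr": [0, 0, 0], "hand": 0},
    {"offset": [0.5, -0.02, 0], "dr": [0, 0, 0], "hand": 0},
    {"offset": [0.8, -0.04, 0], "dr": [0, 0, 0], "hand": 0},
    {"offset": [1.0, -0.06, 0], "dr": [0, 0, 0], "hand": 0}
  ]
}}

```text
time: 13.95
ee_pos: [0.625, 0.041, 0.3192]
tcp_rot: [-0.085, -3.135, 0.0]
wrist_force: [0.0, 0.7, -0.0]
finger_gap: 0.002
finger_force: 0.0
```

>>> {"fn": "play_rows", "kwargs": {
  "deltas": [
    {"offset": [0.2, 0, 0], "dr": [0, 0, 0], "hand": 0},
    {"offset": [0.37, -0.02, 0], "dr": [0, 0, 0], "hand": 0},
    {"offset": [0.37, -0.02, 0], "dr": [0, 0, 0], "hand": 0},
    {"offset": [0.37, -0.02, 0], "dr": [0, 0, 0], "hand": 0}
  ]
}}

```text
time: 14.35
ee_pos: [0.6673, 0.0398, 0.3204]
tcp_rot: [-0.083, -3.135, 0.0]
wrist_force: [-0.6, -0.0, 0.3]
finger_gap: 0.0001
finger_force: 0.0
```

Run:
```python
from h import *
s=bot.sense(); print(s["time"],s["ee_pos"].round(4),s["tcp_rot"].round(3),s["finger_gap"])
g,K,M=cam("scene")
hsv=cv2.cvtColor(g,cv2.COLOR_RGB2HSV); m=(((hsv[...,0]<6)|(hsv[...,0]>174))&(hsv[...,1]>170)&(hsv[...,2]>120)).astype(np.uint8)
p=proj(K,M,(.6285,.044,.272)); print("bar pred",p,[proj(K,M,(.6285+.0023*k,.044+.04*k,.272)).round(1) for k in(-1,1)])
n,l,st,c=cv2.connectedComponentsWithStats(m)
for i in range(1,n):
    if st[i,4]>15 and np.hypot(*(c[i]-p))<60: print(c[i],st[i])
```

```text
14.35 [0.6673 0.0398 0.3204] [-0.083 -3.135  0.   ] 5.2690410873657565e-05
bar pred [227.65762415 160.4435558 ] [array([236.4, 156.5]), array([218.7, 164.5])]
[219.3480663  168.53314917] [211 157  26  27 362]
```

>>> {"fn": "play_rows", "kwargs": {
  "deltas": [
    {"offset": [0, 0, -0.2], "dr": [0, 0, 0], "hand": 0},
    {"offset": [0, 0, -0.4], "dr": [0, 0, 0], "hand": 0},
    {"offset": [0, 0, -0.55], "dr": [0, 0, 0], "hand": 0},
    {"offset": [0, 0, -0.55], "dr": [0, 0, 0], "hand": 0}
  ]
}}

```text
time: 14.8
ee_pos: [0.6658, 0.0388, 0.2544]
tcp_rot: [-0.083, -3.135, 0.003]
wrist_force: [-0.1, -0.8, 0.1]
finger_gap: 0.0005
finger_force: 0.0
```

>>> {"fn": "play_rows", "kwargs": {
  "deltas": [
    {"offset": [-0.1, 0.005, 0], "dr": [0, 0, 0], "hand": 0},
    {"offset": [-0.2, 0.01, 0.01], "dr": [0, 0, 0], "hand": 0},
    {"offset": [-0.28, 0.015, 0.015], "dr": [0, 0, 0], "hand": 0},
    {"offset": [-0.35, 0.02, 0.017], "dr": [0, 0, 0], "hand": 0},
    {"offset": [-0.45, 0.026, 0.01], "dr": [0, 0, 0], "hand": 0},
    {"offset": [-0.54, 0.032, 0], "dr": [0, 0, 0], "hand": 0},
    {"offset": [-0.63, 0.037, -0.01], "dr": [0, 0, 0], "hand": 0}
  ]
}}

```text
time: 15.5
ee_pos: [0.5919, 0.0442, 0.2562]
tcp_rot: [0.084, 3.14, 0.0]
wrist_force: [1.2, 0.3, -0.8]
finger_gap: 0.0005
finger_force: 0.7
```

>>> {"fn": "play_rows", "kwargs": {
  "deltas": [
    {"offset": [-0.13, 0.008, -0.05], "dr": [0, 0, 0], "hand": 0},
    {"offset": [-0.26, 0.015, -0.12], "dr": [0, 0, 0], "hand": 0},
    {"offset": [-0.38, 0.022, -0.19], "dr": [0, 0, 0], "hand": 0},
    {"offset": [-0.49, 0.028, -0.28], "dr": [0, 0, 0], "hand": 0},
    {"offset": [-0.58, 0.033, -0.38], "dr": [0, 0, 0], "hand": 0},
    {"offset": [-0.67, 0.038, -0.49], "dr": [0, 0, 0], "hand": 0},
    {"offset": [-0.67, 0.038, -0.49], "dr": [0, 0, 0], "hand": 0}
  ]
}}

```text
time: 16.2
ee_pos: [0.509, 0.0482, 0.1956]
tcp_rot: [-0.083, -3.135, 0.003]
wrist_force: [-0.3, -0.1, 0.5]
finger_gap: 0.0008
finger_force: 0.0
```

Run:
```python
from h import *
s=bot.sense(); print(s["time"],s["ee_pos"].round(4))
g,K,M=cam("scene")
u,v=proj(K,M,(.5,.05,.15)).astype(int)
save("s7.png",cv2.resize(g[v-60:v+60,u-70:u+70],(700,600),interpolation=cv2.INTER_CUBIC))
```

```text
16.2 [0.509  0.0482 0.1956]
```

View pics/s7.png

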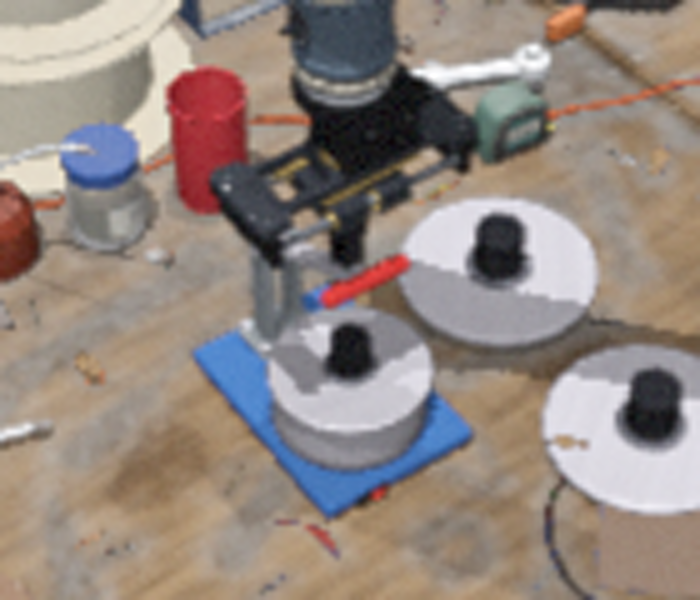

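The red bar, from (325,298) to (405,265), is coming down with the finger resting on the arm behind it. The lid is undisturbed.

>>> {"fn": "play_rows", "kwargs": {
  "deltas": [
    {"offset": [-0.06, 0.004, -0.12], "dr": [0, 0, 0], "hand": 0},
    {"offset": [-0.12, 0.007, -0.25], "dr": [0, 0, 0], "hand": 0},
    {"offset": [-0.14, 0.008, -0.33], "dr": [0, 0, 0], "hand": 0},
    {"offset": [-0.15, 0.009, -0.4], "dr": [0, 0, 0], "hand": 0},
    {"offset": [-0.16, 0.009, -0.45], "dr": [0, 0, 0], "hand": 0},
    {"offset": [-0.17, 0.01, -0.48], "dr": [0, 0, 0], "hand": 0},
    {"offset": [-0.17, 0.01, -0.48], "dr": [0, 0, 0], "hand": 0}
  ]
}}

```text
time: 16.95
ee_pos: [0.4919, 0.0498, 0.1395]
tcp_rot: [-0.084, -3.14, -0.0]
wrist_force: [0.4, -0.3, 0.1]
finger_gap: 0.0005
finger_force: 0.0
```

Creep down until contact force appears.

>>> {"fn": "play_rows", "kwargs": {
  "deltas": [
    {"offset": [0, 0, -0.015], "dr": [0, 0, 0], "hand": 0},
    {"offset": [0, 0, -0.03], "dr": [0, 0, 0], "hand": 0},
    {"offset": [0, 0, -0.04], "dr": [0, 0, 0], "hand": 0},
    {"offset": [0, 0, -0.04], "dr": [0, 0, 0], "hand": 0}
  ]
}}

```text
time: 17.35
ee_pos: [0.4921, 0.0498, 0.1349]
tcp_rot: [0.084, 3.14, 0.0]
wrist_force: [0.8, 0.0, -0.3]
finger_gap: 0.0002
finger_force: 0.0
```

>>> {"fn": "play_rows", "kwargs": {
  "deltas": [
    {"offset": [0, 0, -0.008], "dr": [0, 0, 0], "hand": 0},
    {"offset": [0, 0, -0.015], "dr": [0, 0, 0], "hand": 0},
    {"offset": [0, 0, -0.015], "dr": [0, 0, 0], "hand": 0}
  ]
}}

```text
time: 17.65
ee_pos: [0.4922, 0.0498, 0.1344]
tcp_rot: [0.085, 3.14, -0.002]
wrist_force: [-3.5, -2.0, 10.9]
finger_gap: 0.0002
finger_force: 5.4
```

The arm stopped at 134 mm with 11 N, which matches the clamp fully down on the knob. Retreat and verify.

>>> {"fn": "play_rows", "kwargs": {
  "deltas": [
    {"offset": [0, 0, -0.01], "dr": [0, 0, 0], "hand": 0},
    {"offset": [0, 0, 0.1], "dr": [0, 0, 0], "hand": 0},
    {"offset": [0, 0, 0.4], "dr": [0, 0, 0], "hand": 0},
    {"offset": [0, 0, 0.8], "dr": [0, 0, 0], "hand": 0},
    {"offset": [0, 0, 1], "dr": [0, 0, 0], "hand": 0}
  ]
}}

```text
time: 18.15
ee_pos: [0.4935, 0.0507, 0.2568]
tcp_rot: [0.084, 3.135, 0.001]
wrist_force: [0.7, -0.3, 0.1]
finger_gap: 0.0006
finger_force: 0.0
```

>>> {"fn": "play_rows", "kwargs": {
  "deltas": [
    {"offset": [0, -0.3, 0.3], "dr": [0, 0, 0], "hand": 0},
    {"offset": [0, -0.6, 0.6], "dr": [0, 0, 0], "hand": 0},
    {"offset": [0, -1, 0.7], "dr": [0, 0, 0], "hand": 0},
    {"offset": [0, -1, 0.7], "dr": [0, 0, 0], "hand": 0}
  ]
}}

```text
time: 18.55
ee_pos: [0.4931, -0.078, 0.339]
tcp_rot: [0.103, 3.136, -0.006]
wrist_force: [1.1, -0.6, -1.3]
finger_gap: 0.0006
finger_force: 0.0
```

Run:
```python
from h import *
s=bot.sense(); print(s["time"],s["ee_pos"].round(4),s["wrist_force"])
g,K,M=cam("scene")
u,v=proj(K,M,(.5,.05,.1)).astype(int); o=cv2.resize(g[v-45:v+45,u-50:u+50],(666,600),interpolation=cv2.INTER_CUBIC)
c=np.array([.504,.05]);ux=np.array([.998,-.058]);uy=np.array([.058,.998])
b=c-.04*ux
for k in(-.04,0,.04):
    q=b+k*uy; p=(proj(K,M,(*q,.128))-[u-50,v-45]+.5)*6.66; cv2.circle(o,tuple(p.astype(int)),2,(0,255,0),-1)
for t in np.linspace(0,6.28,60):
    p=(proj(K,M,(c[0]+.066*np.cos(t),c[1]+.066*np.sin(t),.076))-[u-50,v-45]+.5)*6.66; cv2.circle(o,tuple(p.astype(int)),1,(255,0,0),-1)
save("s8.png",o)
```

```text
18.55 [ 0.4931 -0.078   0.339 ] [ 1.08600594 -0.58478313 -1.31298128]
```

View pics/s8.png

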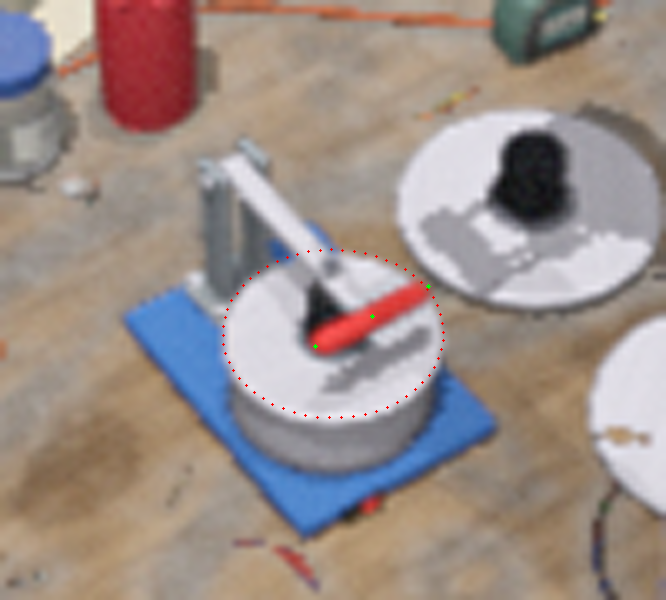

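The bar lies on the predicted closed position (green dots at (315,346) to (428,287)), and the lid matches its seated circle. The gripper is well clear, so I'm handing in.

```bash
python3 -c "
from plant import bot
print(bot.job_done())"
```

```text
the job is handed in; nothing more can be done
None
```

The job is handed in at about 18.6 s of the 72 s limit: the bolt is in the pot, the lid is seated level, the clamp is down on its knob, and the robot is clear of everything. The hand-in gave no verdict, so this rests on the last camera check and the contact force felt as the clamp closed.

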